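# Pan handles in, cream pot on: readying the welcome-drinks warmer

## Robot

A 6-joint arm with a two-finger parallel gripper is mounted at the origin on the work surface. World frame = base frame: x ahead of the robot, y to its left, z up, the work surface at z = 0. Lengths are in mm, angles in rad, forces in N, time in s.
With the tool pointing down it reaches from about 400 to 925 mm from the base axis. Payload 12.5 kg.
Tool frame: the origin (TCP) lies midway between the tips of the shut fingers; the grasp point (between the pads) lies 19 mm behind it; z points along the fingers, y is the line along which they close (so a half turn about z gives the same grasp; the last joint's range is limited). The gripper opens to 95 mm and grips with 3 to 60 N. Pads are 20 mm wide; open, the fingers measure 119 mm over their backs; the gripper's body (75 mm by 180 mm) begins 59 mm behind the grasp point.
Start: joints at [-1.323, 0.491, 1.559, -0, 1.092, -0.106], TCP at [216.564, -586.299, 214.661] pointing down, gripper open.
Joint ranges: [-3.1, 3.1], [-0.84, 2.19], [0.05, 2.79], [-1.13, 4.28], [0.06, 2.93], [-2.69, 2.69]. Speed limits (rad/s): [2.22, 2.22, 2.79, 3.14, 3.14, 3.14].

## Interface

Orientations are given as [roll, pitch, yaw] about the fixed x, y, z axes, in that order (R = Rz(yaw) Ry(pitch) Rx(roll)).
In Python, from cell import state, viewer, env, models gives the robot as it stands. The module is installed in compiled form; this text tells all that it offers.
- The arm moves only by the tool arm_command, never from a script. Its argument "rows" is a list of rows, each a list of 2 entries, a list of its own where there are three numbers: the shift along the tool's x, y, z normalised to -1 to 1, where 1 is 0.25 m, then the turn about the tool's z normalised to -1 to 1, where 1 is pi rad. A call has exactly 5 rows; each row shifts and turns the commanded pose from where the row before left it, along the tool's axes as they then stand; what a row does not reach is not made up. A row lasts 1/10 s, in which the tool goes at most 50 mm and 8.59 degrees, less where a joint would pass 70% of its speed; a pose out of reach is approached as far as the arm can. A call with a number of a shift or a turn outside -1 to 1 is refused whole. A call with a gripper value outside its range is refused whole. "claw" is the opening, from 0 (shut) to 1 (fully open), set as the call begins (left out, the last holds). The fingers move at their own pace and stop on an object; the grip force is fixed at half the most. Time passes only in rows, so rows that do not move let the fingers close, or fill a call up. It gives the time, the measured TCP pose, the force, the opening and the grip force at its end, in the units of the state.
- state(): the state, without advancing time (a new reading comes with each control period).
- viewer.read_camera(name): name is "scene" or "top" or "wrist"; returns (picture, depth): 420x560x3 uint8, red, green, blue; 420x560 float32, mm along the optical axis (not along the pixel's ray), 0 where there is no reading.
- viewer.get_calibration(name): a dict with "camera_matrix" (3x3 intrinsics, pixels), "world_to_cam" (4x4, takes a point from world to camera coordinates). Camera axes: x right, y up, looking along -z (the intrinsics and any distortion apply to the point x, -y, -z); pixel columns grow to the right and rows downward; lengths in mm; the calibration is good to about 2 mm. A picture is of the moment at which its call begins: read the wrist's pose just before it. get_calibration takes no time and is no camera call; for the wrist camera it gives the pose at the moment of the call.
- env.job_done(): hands the job in; it is judged then, once.
Trained networks look in the newest picture that a camera, given by its name, has taken for a name from the list of things; names that differ only in an ending like _2 or _b are one class to them, and where a whole thing is asked for, a point or a joint stands for the part that bears it (a point fixed in the world has none). Each returns a list of dicts, best first, with "confidence" (0 to 1); they miss things now and then, are a little off and sometimes report something else, mostly with a low value. They report only what shows in the picture. A call takes as long as a camera call.
- models.search_frame(camera, label): "position" ([x, y, z] in mm, in world coordinates, good to about 4 mm: the middle of the surface that is visible of it).
- models.mark_of(camera, label): "position" ([x, y, z] in mm, in world coordinates, good to about 4 mm: a listed point, or the origin of a listed thing).
The state is a dict: "t": time; "joints": joint angles; "qvel": joint speeds; "tau": joint torques, N m; "eef_pos": TCP position; "tcp_rot": TCP orientation; "ft_force": force on the tool from outside, world axes, zero at the start; "moment": the same for the moment, N m; "opening": opening from 0.0 (shut) to 1.0 (fully open); "grip_force": force on a finger pad.
Only numpy, scipy, OpenCV 4.12 (cv2) and the standard library are available. Lean on these libraries where they do the work, as an engineer would, in place of code of your own. Each camera call takes 0.05 s, during which the arm holds its last target. There are 200 camera calls.

## Task

The handles of the two pans on the welcome-drinks warmer lie over their neighbours or stick out sideways: swing both round to point straight towards you, over the warmer's near (staff) side, turning each pan in its well without lifting or tipping it. Then gently set the silver cream pot upright, wholly on the round brass plate in the third well, and let go of it. Leave the ashtray, card tray and pencil box where they are.

Things in the scene. Friction and masses are not known exactly. Their poses are not given: they have to be found in the camera images.
- warmer: fixed flat black drinks warmer, 200 (x) by 460 (y) mm, top face 30 mm above the counter; origin: centre of its underside; its -x side, facing the robot, is the staff side. On top, three wells at x = 0, y = +155, 0, -155 mm: steel rings 6 mm high, 122 mm inside, 132 mm outside diameter. Two hold a pan each, one the brass plate, in varying order.
- jug_plate: plain round brass plate, 100 mm across and 6 mm thick, fixed in the third well on the warmer's top (its upper face 36 mm above the counter); the origin is the centre of its underside, z up
- cream_pot: straight-sided round silver cream pot with a shut domed lid and small knob (one rigid piece), about 0.3 kg, loose, standing on the counter to the right of the warmer; 56 to 58 mm in diameter up to 70 mm height, a lip 62 mm across at 72 to 77 mm, 108 mm high in all; the origin is the centre of its underside, z up
- ashtray: crystal ashtray, 110 mm across, 32 mm high, beyond the warmer; loose; origin at the centre of its underside
- card_tray: flat silver card tray with cards, 110 by 150 mm, 14 mm high, loose, at the far right; origin at the centre of its underside
- pencil_box: red lacquered pencil box with a brass band, 60 by 200 mm, 38 mm high, loose, at the far left; origin at the centre of its underside
- milk_pan: copper milk pan, open, loose, about 0.7 kg, 112 mm across, rim 50 mm above its base; stands in a well on the warmer's top with 5 mm play all round, smooth, turns easily on the spot when its handle is pushed sideways and stays where left; origin: centre of its underside, z up; the handle runs along its +x, rising clear above a neighbour's rim (see its tip)
- milk_pan_tip (a point): outer end of the copper milk pan's handle, 175 mm from the pan's axis and 85 mm above its base, at mid-thickness. From 100 to 175 mm from the axis the handle is a level round dark wooden grip 16 mm thick; nearer, a 10 mm steel bar sloping up from the wall
- saute_pan: steel saute pan, open, loose, about 0.7 kg, 112 mm across, rim 38 mm above its base; stands in a well on the warmer's top with 5 mm play all round, smooth, turns easily on the spot when its handle is pushed sideways and stays where left; origin: centre of its underside, z up; the handle runs along its +x, rising clear above a neighbour's rim (see its tip)
- saute_pan_tip (a point): outer end of the steel saute pan's handle, 175 mm from the pan's axis and 85 mm above its base, at mid-thickness. From 100 to 175 mm from the axis the handle is a level round ivory-white grip 16 mm thick; nearer, a 10 mm steel bar sloping up from the wall

How it is judged:
By the outcome, as a careful person would: the job done as asked, in the order asked, and still so for the second after the job is handed in, with the robot touching nothing.
It also fails if it takes over 69 s, if anything falls off the work surface, if the arm or the gripper's body presses on something with over 40 N, if the wrist force passes 120 N, or if a joint passes its speed limit or range.

## Working session

There is one attempt and no reset: what is moved stays moved. The work goes in short steps, Python scripts to look and compute and a tool call to move; the robot and the scene stay as the last step left them, time stands still between calls to the robot, and variables do not carry over. Pictures are saved under pics/ and viewed, at most 10 in all, crops included, and the job is handed in when it is done.

Besides the shell and the picture viewer there is one more tool, called after "Emit:" as name([rows], argument=value, ...), one row to a line, values as JSON. arm_command: Moves the arm, as the interface text tells. Scaled input: -1 to 1 covers 0.25 m each way for a shift and pi rad each way for a turn. Its arguments: {"type":"object","properties":{"rows":{"type":"array","items":{"type":"array"}},"claw":{"type":"number"}},"required":["rows"]}

```bash
mkdir -p pics; python3 - <<'E'
from cell import state, viewer, env, models
import cv2,numpy as np
s=state();print(s['t'],s['eef_pos'],s['tcp_rot'],s['opening'])
ims=[]
for c in ['scene','top']:
    p,d=viewer.read_camera(c); ims.append(p)
    cv2.imwrite(f'pics/{c}0.png',cv2.cvtColor(p,cv2.COLOR_RGB2BGR))
    for l in ['warmer','jug_plate','cream_pot','milk_pan','milk_pan_tip','saute_pan','saute_pan_tip','ashtray','card_tray','pencil_box']:
        print(c,l,[(np.round(r['position']).tolist(),round(r['confidence'],2)) for r in models.mark_of(c,l)[:2]])
E
```

```text
0.0 [ 216.50987742 -586.03801791  214.07319483] [-3.14048573e+00 -9.70819176e-05  3.53847398e-01] 1.0042411501756436
scene warmer [([571.0, -15.0, 3.0], 0.61)]
scene jug_plate [([574.0, -10.0, 29.0], 0.93)]
scene cream_pot []
scene milk_pan [([558.0, 138.0, 27.0], 0.86)]
scene milk_pan_tip [([585.0, 313.0, 114.0], 0.93)]
scene saute_pan [([591.0, -169.0, 32.0], 0.59)]
scene saute_pan_tip [([569.0, 8.0, 112.0], 0.6)]
scene ashtray []
scene card_tray [([708.0, -377.0, 1.0], 0.88)]
scene pencil_box [([630.0, 442.0, -1.0], 0.95)]
top warmer []
top jug_plate [([571.0, -15.0, 28.0], 0.6)]
top cream_pot [([509.0, -371.0, -2.0], 0.89), ([554.0, 137.0, 27.0], 0.37)]
top milk_pan [([552.0, 137.0, 25.0], 0.86), ([592.0, -174.0, 30.0], 0.48)]
top milk_pan_tip [([583.0, 313.0, 118.0], 0.71)]
top saute_pan [([594.0, -173.0, 34.0], 0.78)]
top saute_pan_tip [([572.0, 3.0, 114.0], 0.68)]
top ashtray [([797.0, -79.0, -2.0], 0.82), ([710.0, -376.0, -2.0], 0.66)]
top card_tray [([714.0, -378.0, -1.0], 0.96)]
top pencil_box [([624.0, 447.0, 4.0], 0.82)]
```

View pics/top0.png

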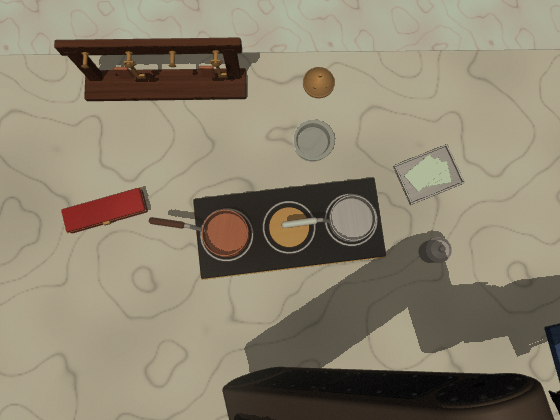

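View pics/scene0.png

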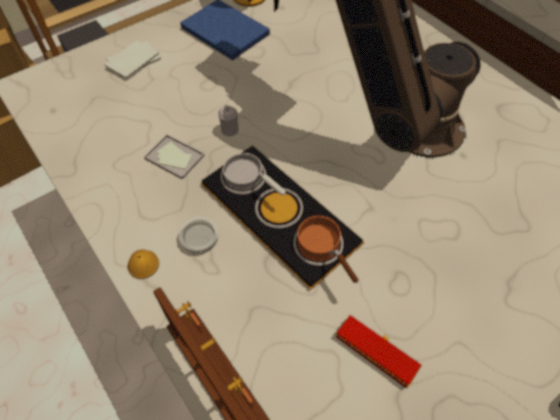

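The top view shows the warmer at about px (290,228), slightly turned. The milk pan is on the left at (227,233) with its handle pointing left. The plate is in the middle at (290,226), and the saute pan is on the right at (352,218) with its handle over the plate. The pot is at (435,250). The networks' results match the picture, so next I'll refine the warmer's yaw and the tips from depth.

```bash
cat > h.py <<'E'
from cell import state, viewer, env, models
import cv2,numpy as np
def cloud(c):
    p,d=viewer.read_camera(c); k=viewer.get_calibration(c); K=k['camera_matrix']; T=np.linalg.inv(k['world_to_cam'])
    v,u=np.mgrid[:420,:560]
    X=np.stack([(u-K[0,2])/K[0,0]*d,-(v-K[1,2])/K[1,1]*d,-d,np.ones_like(d)],-1)@T.T
    X=X[...,:3]; X[d==0]=np.nan
    return p,X
def grip(P,X,c):
    # handle grip: points at z 100-130 within 70-190 mm of pan axis c
    r=np.hypot(X[...,0]-c[0],X[...,1]-c[1]); m=(X[...,2]>104)&(X[...,2]<130)&(r<182)&(r>90)
    q=X[m]; return q
def axis(q,c):
    xy=q[:,:2].astype(np.float32); vx,vy,x0,y0=cv2.fitLine(xy,cv2.DIST_HUBER,0,.01,.01).ravel()
    s=np.sign((x0-c[0])*vx+(y0-c[1])*vy); v=np.array([vx,vy])*s
    t=(xy-c)@v; off=np.cross(v,np.array([x0,y0])-c)
    return np.degrees(np.arctan2(v[1],v[0]))%360,off,t.min(),t.max(),np.median(q[:,2]),len(q)
E
python3 - <<'E'
from h import *
P,X=cloud('top')
sel=(np.abs(X[...,2]-30)<6)&(np.hypot(X[...,0]-573,X[...,1]+15)<270)&(P.max(-1)<70)
pts=X[sel][:,:2].astype(np.float32)
print(len(pts),cv2.minAreaRect(pts), np.median(X[sel][:,2]))
for n,c in [('milk',(555,137.5)),('saute',(592.5,-172))]:
    q=grip(P,X,c); print(n,axis(q,np.array(c)),q.mean(0))
    r=np.hypot(X[...,0]-c[0],X[...,1]-c[1]); zz=42 if 0 else 0
    rim=X[(r<75)&(X[...,2]>(74 if n=='milk' else 62))&(X[...,2]<(84 if n=='milk' else 72))]
    print(' rim',cv2.minEnclosingCircle(rim[:,:2].astype(np.float32)),len(rim))
q=X[(np.hypot(X[...,0]-509,X[...,1]+371)<60)&(X[...,2]>60)];print('pot',q.mean(0),np.median(q[:,:2],0),q.max(0),q.min(0))
E
```

```text
8638 ((572.6800537109375, -16.934417724609375), (200.15570068359375, 459.1693420410156), 6.1484375) 29.45495409977741
milk (np.float64(88.74242812305563), array(-18.60276955), np.float64(-180.24218561101975), np.float64(171.45705462361093), np.float64(120.42977843593962), 377) [573.96770718 164.46993384 120.20668806]
 rim ((557.0682983398438, 141.25096130371094), 59.742027282714844) 197
saute (np.float64(97.06925024759265), array(3.70556548), np.float64(90.12708439286871), np.float64(174.9795548774618), np.float64(120.72766234203084), 246) [572.47562518 -39.88051368 120.45844764]
 rim ((589.0678100585938, -169.83282470703125), 57.54225158691406) 205
pot [ 507.53807157 -366.81820107   86.33144007] [ 507.01388213 -365.45713539] [ 537.8798883  -339.73317433  113.97669847] [ 477.98328067 -402.21737684   60.67805017]
```

Using depth, the warmer's centre is (572.7,-16.9) with a yaw of 6.15°, and the fitted size of 200x459 mm agrees with the spec. The target handle direction is therefore 186.2°. I'll do the saute pan first and hover above its grip at (572,-34).

Emit:
arm_command([
  [[0.14,-0.105,0.0157],0],
  [[0.14,-0.105,0.0157],0],
  [[0.14,-0.105,0.0157],0],
  [[0.14,-0.105,0.0157],0],
  [[0.14,-0.105,0.0157],0],
], claw=0.5)

```text
t: 1.65
eef_pos: [335.9, -401.1, 195.0]
tcp_rot: [3.141, -0.0, 0.353]
ft_force: [1.6, -0.8, -0.2]
opening: 0.636
grip_force: 0.0
```

Emit:
arm_command([
  [[0.14,-0.105,0.0157],0],
  [[0.14,-0.105,0.0157],0],
  [[0.14,-0.105,0.0157],0],
  [[0.14,-0.105,0.0157],0],
  [[0.14,-0.105,0.0157],0],
])

```text
t: 2.15
eef_pos: [454.7, -217.2, 175.5]
tcp_rot: [3.141, -0.0, 0.354]
ft_force: [0.8, 0.9, -0.3]
opening: 0.499
grip_force: 0.0
```

Emit:
arm_command([
  [[0.14,-0.105,0.0157],0],
  [[0.14,-0.105,0.0157],0],
  [[0.14,-0.105,0.0157],0],
  [[0.14,-0.105,0.0157],0],
  [[0.14,-0.105,0.0157],0],
])

```text
t: 2.65
eef_pos: [573.5, -33.3, 155.7]
tcp_rot: [3.141, -0.0, 0.354]
ft_force: [0.4, -0.5, -0.7]
opening: 0.497
grip_force: 0.0
```

Emit:
arm_command([
  [[0,0,0],-0.0427],
  [[0,0,0],-0.0427],
  [[0,0,0],-0.0427],
  [[0,0,0],-0.0427],
  [[0,0,0],-0.0427],
])

```text
t: 3.15
eef_pos: [572.7, -35.0, 155.8]
tcp_rot: [3.141, 0.0, 1.03]
ft_force: [-0.1, -0.2, -0.4]
opening: 0.504
grip_force: 0.0
```

Emit:
arm_command([
  [[0,0,0],-0.0427],
  [[0,0,0],-0.0427],
  [[0,0,0],-0.0427],
  [[0,0,0],-0.0427],
  [[0,0,0],-0.0427],
])

```text
t: 3.65
eef_pos: [572.7, -35.0, 155.8]
tcp_rot: [3.141, 0.0, 1.701]
ft_force: [0.6, 0.3, 0.4]
opening: 0.498
grip_force: 0.0
```

```bash
python3 - <<'E'
from h import *
s=state();print(s['t'],s['eef_pos'],np.degrees(s['tcp_rot']),s['opening']*95)
p,X=cloud('wrist'); cv2.imwrite('pics/w1.png',p[...,::-1])
for l in ['saute_pan_tip','saute_pan']: print([(np.round(r['position']).tolist(),round(r['confidence'],2)) for r in models.mark_of('wrist',l)[:2]])
E
```

```text
3.65 [572.68758914 -35.04060208 155.78783504] [1.79991794e+02 6.30777709e-03 9.74483381e+01] 47.336624704556115
[([568.0, -1.0, 111.0], 0.77)]
[([588.0, -171.0, 30.0], 0.55)]
```

View pics/w1.png

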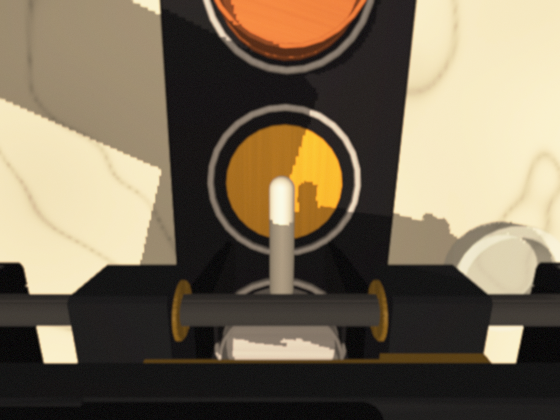

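The handle (px 281,210) is centred between the fingers. I'll descend, narrow the fingers around it and swing.

Emit:
arm_command([
  [[0,0,0.046],0],
  [[0,0,0.046],0],
  [[0,0,0.046],0],
  [[0,0,0.046],0],
  [[0,0,0.046],0],
])

```text
t: 4.3
eef_pos: [572.5, -35.0, 96.9]
tcp_rot: [-3.141, -0.0, 1.695]
ft_force: [-0.1, -0.4, 0.6]
opening: 0.499
grip_force: 0.0
```

Emit:
arm_command([
  [[0,0,0],0],
  [[0,0,0],0],
  [[0,0,0],0],
  [[0,-0.01,0],0],
  [[0,-0.01,0],0],
], claw=0.3)

```text
t: 4.8
eef_pos: [567.6, -35.7, 98.7]
tcp_rot: [3.141, 0.0, 1.695]
ft_force: [0.6, 0.3, 0.2]
opening: 0.303
grip_force: 0.3
```

Emit:
arm_command([
  [[-0.0008,-0.0291,0],-0.0168],
  [[-0.0008,-0.0291,0],-0.0168],
  [[-0.0008,-0.0291,0],-0.0168],
  [[-0.0008,-0.0291,0],-0.0168],
  [[-0.0008,-0.0291,0],-0.0168],
])

```text
t: 5.3
eef_pos: [532.3, -45.0, 98.6]
tcp_rot: [3.141, 0.0, 1.961]
ft_force: [0.7, 0.3, 0.1]
opening: 0.3
grip_force: 0.2
```

```bash
python3 - <<'E'
from h import *
s=state();print(s['t'],s['eef_pos'],np.degrees(s['tcp_rot']),s['opening']*95,s['ft_force'])
v=s['eef_pos'][:2]-np.array([589.3,-171]);print(np.hypot(*v),np.degrees(np.arctan2(v[1],v[0])))
P,X=cloud('top')
for l in ['saute_pan_tip','saute_pan']: print([(np.round(r['position']).tolist(),round(r['confidence'],2)) for r in models.mark_of('top',l)[:2]])
E
```

```text
5.3 [532.25540351 -45.00827032  98.59809505] [1.79966345e+02 2.78095328e-02 1.12373544e+02] 28.517787639843586 [0.69468129 0.34548483 0.08518106]
138.30401995637197 114.35933497300749
[]
[([588.0, -172.0, 32.0], 0.94)]
```

Emit:
arm_command([
  [[-0.0008,-0.0291,0],-0.0168],
  [[-0.0008,-0.0291,0],-0.0168],
  [[-0.0008,-0.0291,0],-0.0168],
  [[-0.0008,-0.0291,0],-0.0168],
  [[-0.0008,-0.0291,0],-0.0168],
])

```text
t: 5.95
eef_pos: [501.3, -63.0, 98.4]
tcp_rot: [3.141, 0.001, 2.224]
ft_force: [1.0, 0.1, 0.9]
opening: 0.3
grip_force: 0.2
```

Emit:
arm_command([
  [[-0.0008,-0.0291,0],-0.0168],
  [[-0.0008,-0.0291,0],-0.0168],
  [[-0.0008,-0.0291,0],-0.0168],
  [[-0.0008,-0.0291,0],-0.0168],
  [[-0.0008,-0.0291,0],-0.0168],
])

```text
t: 6.45
eef_pos: [475.7, -88.8, 98.4]
tcp_rot: [3.141, 0.001, 2.487]
ft_force: [1.1, 0.6, -0.1]
opening: 0.299
grip_force: 0.2
```

Emit:
arm_command([
  [[-0.0008,-0.0291,0],-0.0168],
  [[-0.0008,-0.0291,0],-0.0168],
  [[-0.0008,-0.0291,0],-0.0168],
  [[-0.0008,-0.0291,0],-0.0168],
  [[-0.0008,-0.0291,0],-0.0168],
])

```text
t: 6.95
eef_pos: [457.7, -120.4, 98.4]
tcp_rot: [-3.142, 0.001, 2.751]
ft_force: [0.4, -0.1, -0.7]
opening: 0.298
grip_force: 0.2
```

Emit:
arm_command([
  [[-0.0008,-0.0291,0],-0.0168],
  [[-0.0008,-0.0291,0],-0.0168],
  [[-0.0008,-0.0291,0],-0.0168],
  [[-0.0008,-0.0291,0],-0.0168],
  [[-0.0008,-0.0291,0],-0.0168],
])

```text
t: 7.45
eef_pos: [448.5, -155.5, 98.4]
tcp_rot: [-3.141, 0.001, 3.015]
ft_force: [1.2, -0.5, 0.1]
opening: 0.298
grip_force: 0.2
```

Emit:
arm_command([
  [[-0.0008,-0.0291,0],-0.0168],
  [[-0.0008,-0.0291,0],-0.0168],
  [[-0.0008,-0.0291,0],-0.0168],
  [[-0.0008,-0.0291,0],-0.0168],
  [[0,0,0],0],
])

```text
t: 7.95
eef_pos: [448.0, -184.9, 98.4]
tcp_rot: [-3.141, 0.001, -3.059]
ft_force: [0.2, -0.6, -0.5]
opening: 0.298
grip_force: 0.0
```

```bash
python3 - <<'E'
from h import *
s=state();print(s['t'],s['eef_pos'],np.degrees(s['tcp_rot']),s['opening']*95,s['ft_force'])
v=s['eef_pos'][:2]-np.array([589.3,-171]);print(np.hypot(*v),np.degrees(np.arctan2(v[1],v[0])))
for c in ['top','scene','wrist']:
  P,X=cloud(c)
  cv2.imwrite(f'pics/{c}2.png',P[...,::-1])
  for l in ['saute_pan_tip','saute_pan']: print([(np.round(r['position']).tolist(),round(r['confidence'],2)) for r in models.mark_of(c,l)[:2]])
E
```

```text
7.95 [ 448.02075786 -184.90785852   98.39050713] [-1.79966506e+02  3.95135985e-02 -1.75243875e+02] 28.351061270037654 [ 0.22703635 -0.56615706 -0.45273652]
141.96215266037248 -174.37778439926453
[]
[([589.0, -176.0, 31.0], 0.64)]
[([413.0, -179.0, 113.0], 0.77), ([586.0, -170.0, 30.0], 0.18)]
[([586.0, -170.0, 32.0], 0.83)]
[([408.0, -188.0, 113.0], 0.9)]
[]
```

View pics/wrist2.png

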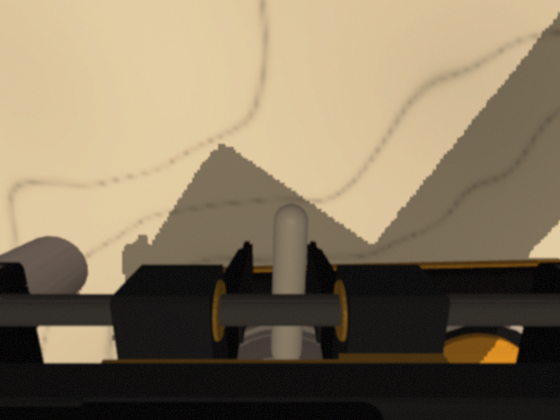

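The handle (px 290) rests against the trailing finger, at about 183.5°. It needs about 2.7° more, so I'll nudge it, open the fingers and rise.

Emit:
arm_command([
  [[0,-0.009,0],0],
  [[0,-0.009,0],-0.004],
  [[0,-0.008,0],-0.004],
  [[0,0,0],0],
  [[0,0,0],0],
])

```text
t: 8.9
eef_pos: [448.1, -190.8, 98.2]
tcp_rot: [-3.142, -0.0, -3.032]
ft_force: [0.3, 0.7, 0.4]
opening: 0.302
grip_force: 0.0
```

Emit:
arm_command([
  [[0,0.01,0],0],
  [[0,0.01,0],0],
  [[0,0.004,0],0],
  [[0,0,0],0],
  [[0,0,0],0],
], claw=0.5)

```text
t: 9.4
eef_pos: [447.5, -184.7, 98.3]
tcp_rot: [-3.141, 0.0, -3.032]
ft_force: [-0.4, -0.0, -0.2]
opening: 0.497
grip_force: 0.0
```

Emit:
arm_command([
  [[0,0,-0.05],0],
  [[0,0,-0.05],0],
  [[0,0,-0.05],0],
  [[0,0,-0.05],0],
  [[0,0,-0.05],0],
])

```text
t: 9.9
eef_pos: [447.4, -184.8, 161.3]
tcp_rot: [-3.142, -0.0, -3.032]
ft_force: [-0.7, -0.4, -0.3]
opening: 0.504
grip_force: 0.0
```

```bash
python3 - <<'E'
from h import *
s=state();print(s['t'],s['eef_pos'],np.degrees(s['tcp_rot']),s['opening']*95,s['ft_force'])
c=np.array([589.3,-171])
for n in ['scene','wrist']:
  P,X=cloud(n)
  cv2.imwrite(f'pics/{n}3.png',P[...,::-1])
  for l in ['saute_pan_tip','saute_pan']: print([(np.round(r['position']).tolist(),round(r['confidence'],2)) for r in models.mark_of(n,l)[:2]])
  m=(X[...,2]>108)&(X[...,2]<130)&(X[...,0]<500)&(X[...,0]>405)&(abs(X[...,1]+188)<22)&(P.min(-1)>(90 if n=='scene' else 60)); q=X[m]
  if len(q)>10: print(n,axis(q,c),q.mean(0),q.min(0),q.max(0))
E
```

```text
9.9 [ 447.37615731 -184.76654587  161.25985095] [-1.79997487e+02 -2.90851737e-03 -1.73735534e+02] 47.846061365442296 [-0.66705808 -0.42345454 -0.30434145]
[([556.0, 136.0, 31.0], 0.34)]
[([589.0, -173.0, 31.0], 0.96)]
scene (np.float64(180.71211860342086), array(5.22069628), np.float64(92.01339549938102), np.float64(173.2070029300945), np.float64(120.05817616654213), 95) [ 457.03302371 -178.37459417  119.17611675] [ 416.20380663 -189.70087222  110.58681334] [ 497.42089495 -167.13389249  126.89602155]
[([412.0, -193.0, 113.0], 0.89)]
[([585.0, -172.0, 29.0], 0.77)]
wrist (np.float64(185.5686645777967), array(0.57814424), np.float64(99.91780220426492), np.float64(177.5134268393708), np.float64(120.3129972530408), 2609) [ 448.99164221 -185.27243011  119.82633495] [ 412.68414234 -195.80799634  112.38369275] [ 490.62293385 -173.53460599  123.38773623]
```

View pics/wrist3.png

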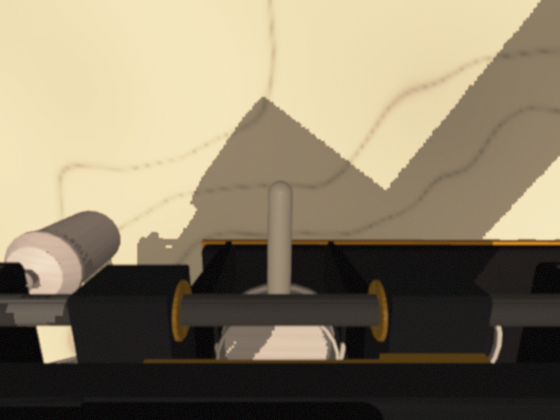

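The saute handle (px 280, vertical in the wrist view) now points at about 185.6° against a target of 186.2°, which is good. Next is hovering over the milk pan's grip.

Emit:
arm_command([
  [[-0.0718,0.1765,0],0],
  [[-0.0718,0.1765,0],0],
  [[-0.0718,0.1765,0],0],
  [[-0.0718,0.1765,0],0],
  [[-0.0718,0.1765,0],0],
])

```text
t: 10.7
eef_pos: [512.6, 46.3, 160.1]
tcp_rot: [-3.142, -0.001, -3.032]
ft_force: [0.3, -1.4, 0.1]
opening: 0.501
grip_force: 0.0
```

Emit:
arm_command([
  [[-0.0718,0.1765,0],0],
  [[-0.0718,0.1765,0],0],
  [[-0.0718,0.1765,0],0],
  [[-0.0718,0.1765,0],0],
  [[-0.0718,0.1765,0],0],
])

```text
t: 11.2
eef_pos: [577.7, 275.5, 159.8]
tcp_rot: [-3.141, -0.001, -3.032]
ft_force: [1.3, -0.7, 0.3]
opening: 0.498
grip_force: 0.0
```

Emit:
arm_command([
  [[0,0,0],0.039],
  [[0,0,0],0.039],
  [[0,0,0],0.039],
  [[0,0,0],0.039],
  [[0,0,0],0.039],
])

```text
t: 11.7
eef_pos: [577.4, 273.4, 159.6]
tcp_rot: [-3.14, -0.001, 2.633]
ft_force: [0.5, -0.3, -1.0]
opening: 0.502
grip_force: 0.0
```

Emit:
arm_command([
  [[0,0,0],0.039],
  [[0,0,0],0.039],
  [[0,0,0],0.039],
  [[0,0,0],0.039],
  [[0,0,0],0.039],
])

```text
t: 12.2
eef_pos: [577.5, 273.4, 159.6]
tcp_rot: [-3.14, -0.0, 2.021]
ft_force: [1.1, -0.2, 0.0]
opening: 0.5
grip_force: 0.0
```

Emit:
arm_command([
  [[0,0,0],0.039],
  [[0,0,0],0.039],
  [[0,0,0],0.039],
  [[0,0,0],0.039],
  [[0,0,0],0.039],
])

```text
t: 12.7
eef_pos: [577.5, 273.4, 159.7]
tcp_rot: [-3.14, 0.001, 1.408]
ft_force: [-0.2, 0.6, 0.7]
opening: 0.5
grip_force: 0.0
```

```bash
python3 - <<'E'
from h import *
s=state();print(s['t'],s['eef_pos'],np.degrees(s['tcp_rot']),s['joints'])
c=np.array([556.1,137.2])
P,X=cloud('wrist')
for l in ['milk_pan_tip','milk_pan']: print([(np.round(r['position']).tolist(),round(r['confidence'],2)) for r in models.mark_of('wrist',l)[:2]])
m=(X[...,2]>108)&(X[...,2]<126)&(X[...,1]<320)&(X[...,1]>240)&(abs(X[...,0]-578)<30); q=X[m]
print(axis(q,c),q.mean(0),q.min(0),q.max(0))
cv2.imwrite('pics/w4.png',P[...,::-1])
E
```

```text
12.7 [577.46194618 273.35763086 159.66124819] [-1.79928951e+02  4.54001964e-02  8.06771882e+01] [ 3.38835431e-01  5.66496692e-01  1.58123465e+00 -1.17533926e-04
  9.95329585e-01  5.01613722e-01]
[([586.0, 312.0, 111.0], 0.82)]
[([554.0, 140.0, 30.0], 0.62)]
(np.float64(80.31355730447397), array(0.01525532), np.float64(103.20835944480605), np.float64(176.41939445597308), np.float64(120.89467714821858), 2578) [579.96651897 276.76778194 120.35860046] [566.24440862 240.02036967 112.85688171] [592.20168245 311.15395685 123.86256247]
```

View pics/w4.png

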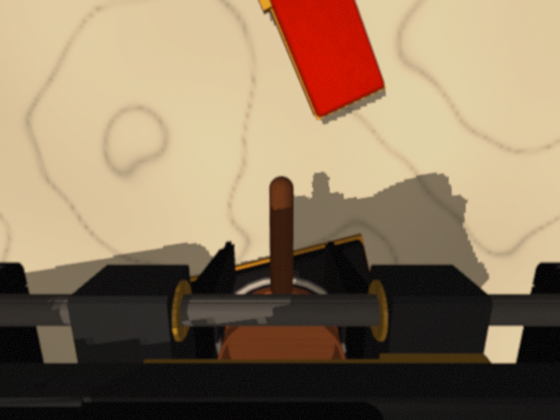

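The milk handle (px 281) is centred, at 80.3°. I'll descend and swing it to about 186°.

Emit:
arm_command([
  [[0,0,0.0488],0],
  [[0,0,0.0488],0],
  [[0,0,0.0488],0],
  [[0,0,0.0488],0],
  [[0,0,0.0488],0],
])

```text
t: 13.35
eef_pos: [577.5, 273.4, 98.3]
tcp_rot: [-3.141, 0.0, 1.414]
ft_force: [-0.4, -0.8, 0.6]
opening: 0.501
grip_force: 0.0
```

Emit:
arm_command([
  [[0,0,0],0],
  [[0,0,0],0],
  [[0,0,0],0],
  [[0,-0.01,0],0],
  [[0,-0.01,0],0],
], claw=0.3)

```text
t: 13.85
eef_pos: [572.7, 274.3, 100.1]
tcp_rot: [3.141, -0.0, 1.413]
ft_force: [-0.6, -0.0, 0.1]
opening: 0.303
grip_force: 0.0
```

Emit:
arm_command([
  [[-0.0008,-0.0291,0],-0.0168],
  [[-0.0008,-0.0291,0],-0.0168],
  [[-0.0008,-0.0291,0],-0.0168],
  [[-0.0008,-0.0291,0],-0.0168],
  [[-0.0008,-0.0291,0],-0.0168],
])

```text
t: 14.35
eef_pos: [536.1, 275.2, 100.1]
tcp_rot: [3.141, -0.0, 1.679]
ft_force: [0.8, 0.8, -0.1]
opening: 0.304
grip_force: 0.2
```

Emit:
arm_command([
  [[-0.0008,-0.0291,0],-0.0168],
  [[-0.0008,-0.0291,0],-0.0168],
  [[-0.0008,-0.0291,0],-0.0168],
  [[-0.0008,-0.0291,0],-0.0168],
  [[-0.0008,-0.0291,0],-0.0168],
])

```text
t: 14.85
eef_pos: [500.9, 266.6, 100.1]
tcp_rot: [3.141, 0.0, 1.943]
ft_force: [0.0, -0.1, 0.5]
opening: 0.303
grip_force: 0.2
```

Emit:
arm_command([
  [[-0.0008,-0.0291,0],-0.0168],
  [[-0.0008,-0.0291,0],-0.0168],
  [[-0.0008,-0.0291,0],-0.0168],
  [[-0.0008,-0.0291,0],-0.0168],
  [[-0.0008,-0.0291,0],-0.0168],
])

```text
t: 15.35
eef_pos: [469.2, 249.0, 100.1]
tcp_rot: [3.141, 0.0, 2.207]
ft_force: [0.6, 0.7, 0.2]
opening: 0.297
grip_force: 0.2
```

Emit:
arm_command([
  [[-0.0008,-0.0291,0],-0.0168],
  [[-0.0008,-0.0291,0],-0.0168],
  [[-0.0008,-0.0291,0],-0.0168],
  [[-0.0008,-0.0291,0],-0.0168],
  [[-0.0008,-0.0291,0],-0.0168],
])

```text
t: 15.85
eef_pos: [443.2, 223.8, 100.1]
tcp_rot: [3.141, 0.001, 2.471]
ft_force: [0.8, -0.1, -0.0]
opening: 0.301
grip_force: 0.2
```

Emit:
arm_command([
  [[-0.0008,-0.0291,0],-0.0168],
  [[-0.0008,-0.0291,0],-0.0168],
  [[-0.0008,-0.0291,0],-0.0168],
  [[-0.0008,-0.0291,0],-0.0168],
  [[-0.0008,-0.0291,0],-0.0168],
])

```text
t: 16.35
eef_pos: [424.6, 192.6, 100.1]
tcp_rot: [3.141, 0.001, 2.735]
ft_force: [0.2, 0.1, 0.3]
opening: 0.297
grip_force: 0.2
```

Emit:
arm_command([
  [[-0.0008,-0.0291,0],-0.0168],
  [[-0.0008,-0.0291,0],-0.0168],
  [[-0.0008,-0.0291,0],-0.0168],
  [[-0.0008,-0.0291,0],-0.0168],
  [[-0.0008,-0.0291,0],-0.0168],
])

```text
t: 16.85
eef_pos: [414.7, 157.7, 100.1]
tcp_rot: [3.141, 0.001, 2.999]
ft_force: [0.6, 0.7, 0.5]
opening: 0.3
grip_force: 0.2
```

```bash
python3 - <<'E'
from h import *
s=state();print(s['t'],s['eef_pos'],np.degrees(s['tcp_rot']),s['joints'])
v=s['eef_pos'][:2]-np.array([556.1,137.2]);print(np.hypot(*v),np.degrees(np.arctan2(v[1],v[0])))
P,X=cloud('wrist')
for l in ['milk_pan_tip']: print([(np.round(r['position']).tolist(),round(r['confidence'],2)) for r in models.mark_of('wrist',l)[:2]])
E
```

```text
16.85 [414.74339542 157.6532429  100.12368948] [1.79981191e+02 5.73253310e-02 1.71816359e+02] [ 2.14203531e-01  4.17095305e-01  2.11269082e+00 -7.34198994e-05
  6.10754377e-01 -1.21370136e+00]
142.82865540147463 171.76686822518917
[([380.0, 171.0, 111.0], 0.82)]
```

Emit:
arm_command([
  [[-0.0008,-0.0291,0],-0.0168],
  [[-0.0008,-0.0291,0],-0.0168],
  [[-0.0008,-0.0291,0],-0.0168],
  [[-0.0008,-0.0291,0],-0.0168],
  [[-0.0008,-0.0291,0],-0.0128],
])

```text
t: 17.45
eef_pos: [414.4, 121.6, 100.0]
tcp_rot: [3.142, 0.001, -3.035]
ft_force: [-0.4, -0.0, -0.0]
opening: 0.305
grip_force: 0.2
```

Emit:
arm_command([
  [[0,-0.012,0],0],
  [[0,-0.01,0],0],
  [[0,0,0],0],
  [[0,0,0],0],
  [[0,0,0],0],
])

```text
t: 17.95
eef_pos: [415.0, 116.2, 99.7]
tcp_rot: [-3.141, 0.0, -3.036]
ft_force: [-0.7, -1.2, 0.1]
opening: 0.299
grip_force: 0.0
```

Emit:
arm_command([
  [[0,0.01,0],0],
  [[0,0.01,0],0],
  [[0,0.004,0],0],
  [[0,0,0],0],
  [[0,0,0],0],
], claw=0.5)

```text
t: 18.45
eef_pos: [414.3, 122.1, 99.7]
tcp_rot: [-3.142, -0.0, -3.035]
ft_force: [-0.4, -1.0, -0.1]
opening: 0.497
grip_force: 0.0
```

Emit:
arm_command([
  [[0,0,-0.05],0],
  [[0,0,-0.05],0],
  [[0,0,-0.05],0],
  [[0,0,-0.05],0],
  [[0,0,-0.05],0],
])

```text
t: 18.95
eef_pos: [414.2, 121.9, 162.7]
tcp_rot: [-3.141, -0.0, -3.035]
ft_force: [-0.2, 0.2, 0.8]
opening: 0.497
grip_force: 0.0
```

```bash
python3 - <<'E'
from h import *
s=state();print(s['t'],s['eef_pos'],np.degrees(s['tcp_rot']),s['joints'])
c=np.array([556.1,137.2])
P,X=cloud('wrist')
for l in ['milk_pan_tip','milk_pan']: print([(np.round(r['position']).tolist(),round(r['confidence'],2)) for r in models.mark_of('wrist',l)[:2]])
m=(X[...,2]>108)&(X[...,2]<126)&(X[...,0]<460)&(X[...,0]>370)&(abs(X[...,1]-121)<28); q=X[m]
print(axis(q,c),q.mean(0),q.min(0),q.max(0))
cv2.imwrite('pics/w5.png',P[...,::-1])
P,X=cloud('top')
print('pot',[(np.round(r['position']).tolist(),round(r['confidence'],2)) for r in models.mark_of('top','cream_pot')[:2]])
for z0,z1 in[(74,84),(92,115)]:
  q=X[(np.hypot(X[...,0]-509,X[...,1]+371)<60)&(X[...,2]>z0)&(X[...,2]<z1)];print(q.mean(0),q.min(0),q.max(0),len(q))
E
```

```text
18.95 [414.22264962 121.947784   162.73868361] [-1.79994288e+02 -4.64464808e-03 -1.73919778e+02] [ 1.33159264e-01  2.93803233e-01  2.07265618e+00 -1.39251091e-04
  7.75216977e-01 -1.54365749e+00]
[([380.0, 117.0, 110.0], 0.95)]
[([552.0, 140.0, 28.0], 0.7)]
(np.float64(185.4780108911084), array(2.12957211), np.float64(97.91099693470393), np.float64(176.35330715318582), np.float64(122.31826995427397), 2639) [417.38174032 121.80310036 121.77408335] [380.76328423 111.16286102 113.85704649] [459.49871797 133.34345332 125.49819966]
pot [([508.0, -370.0, -2.0], 0.84)]
[ 507.17951823 -365.58008123   80.09679345] [ 478.18133472 -401.68823054   74.26812643] [ 537.86518304 -339.68580687   83.99955368] 175
[ 508.4821339  -368.64720281   99.68428192] [ 489.4131596  -386.66460797   92.01035635] [ 529.12148435 -350.89142826  113.236185  ] 88
```

The milk handle is at 185.5°, so both are aligned. The current yaw also suits the pot, so I'll hover over it with the gripper open.

Emit:
arm_command([
  [[-0.0138,-0.1662,0],0],
  [[-0.0138,-0.1662,0],0],
  [[-0.0138,-0.1662,0],0],
  [[-0.0138,-0.1662,0],0],
  [[-0.0138,-0.1662,0],0],
], claw=1.0)

```text
t: 19.7
eef_pos: [453.3, -84.4, 161.5]
tcp_rot: [3.141, -0.001, -3.035]
ft_force: [0.5, 0.4, 0.3]
opening: 0.867
grip_force: 0.0
```

Emit:
arm_command([
  [[-0.0138,-0.1662,0],0],
  [[-0.0138,-0.1662,0],0],
  [[-0.0138,-0.1662,0],0],
  [[-0.0138,-0.1662,0],0],
  [[-0.0138,-0.1662,0],0],
])

```text
t: 20.2
eef_pos: [492.4, -289.2, 161.2]
tcp_rot: [3.141, -0.001, -3.036]
ft_force: [0.4, -0.3, -0.5]
opening: 1.0
grip_force: 0.0
```

Emit:
arm_command([
  [[-0.0138,-0.1662,0],0],
  [[-0.0138,-0.1662,0],0],
  [[0,0,0],0],
  [[0,0,0],0],
  [[0,0,0],0],
])

```text
t: 20.7
eef_pos: [508.0, -368.4, 161.5]
tcp_rot: [3.14, -0.001, -3.035]
ft_force: [0.1, 0.3, 0.1]
opening: 1.001
grip_force: 0.0
```

```bash
python3 - <<'E'
from h import *
s=state();print(s['t'],s['eef_pos'],np.degrees(s['tcp_rot']),s['joints'],s['opening'])
for c in ['wrist','scene']:
  P,X=cloud(c); cv2.imwrite(f'pics/{c}6.png',P[...,::-1])
  print(c,'pot',[(np.round(r['position']).tolist(),round(r['confidence'],2)) for r in models.mark_of(c,'cream_pot')[:2]])
  q=X[(np.hypot(X[...,0]-509,X[...,1]+371)<50)&(X[...,2]>80)&(X[...,2]<115)];print(q.mean(0) if len(q) else 0,len(q))
E
```

```text
20.7 [ 507.99340035 -368.37842713  161.51955682] [ 1.79928815e+02 -5.71223855e-02 -1.73894123e+02] [-7.32667367e-01  5.49288998e-01  1.60935581e+00  1.05753790e-04
  9.84538380e-01 -2.41008931e+00] 1.0005362988043534
wrist pot [([510.0, -371.0, 1.0], 0.96)]
[ 507.87814785 -370.23612471   88.86025066] 4007
scene pot [([505.0, -368.0, -3.0], 0.94)]
[ 514.25152808 -360.15796462   88.6565218 ] 179
```

View pics/wrist6.png

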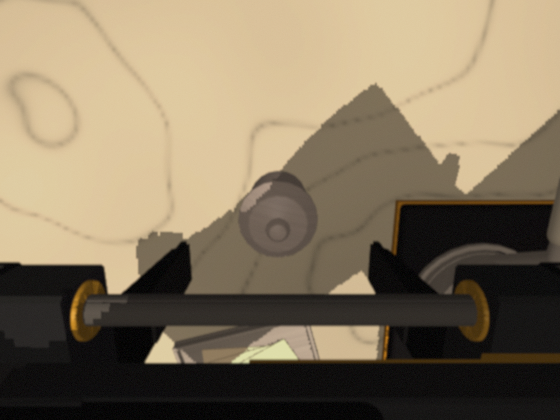

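The pot (knob at px 278,230) is centred between the fingers to within about 1 mm. I'll descend to TCP z of about 35 and close.

Emit:
arm_command([
  [[0,-0.005,0.07],0],
  [[0,0,0.07],0],
  [[0,0,0.07],0],
  [[0,0,0.07],0],
  [[0,0,0.06],0],
])

```text
t: 21.4
eef_pos: [508.5, -370.1, 76.6]
tcp_rot: [-3.142, -0.0, -3.035]
ft_force: [1.0, -0.0, 0.2]
opening: 1.0
grip_force: 0.0
```

Emit:
arm_command([
  [[0,0,0.05],0],
  [[0,0,0.05],0],
  [[0,0,0.04],0],
  [[0,0,0.026],0],
  [[0,0,0],0],
])

```text
t: 21.9
eef_pos: [508.3, -370.5, 35.0]
tcp_rot: [3.141, -0.001, -3.035]
ft_force: [-0.3, -0.0, 0.1]
opening: 1.001
grip_force: 0.0
```

Emit:
arm_command([
  [[0,0,0],0],
  [[0,0,0],0],
  [[0,0,0],0],
  [[0,0,0],0],
  [[0,0,0],0],
], claw=0.0)

```text
t: 22.4
eef_pos: [508.5, -370.5, 36.0]
tcp_rot: [-3.142, 0.0, -3.035]
ft_force: [-0.2, 1.2, 1.6]
opening: 0.64
grip_force: 30.2
```

Emit:
arm_command([
  [[0,0,0],0],
  [[0,0,0],0],
  [[0,0,0],0],
  [[0,0,0],0],
  [[0,0,0],0],
])

```text
t: 22.9
eef_pos: [508.5, -370.6, 36.0]
tcp_rot: [-3.141, 0.0, -3.035]
ft_force: [-0.0, 3.0, 5.0]
opening: 0.634
grip_force: 30.0
```

The opening is 60 mm, where the body should give 56–58, and there is an upward force. The pads are probably catching the lip, so I'll reopen, go 3 mm lower and regrip.

Emit:
arm_command([
  [[0,0,0],0],
  [[0,0,0],0],
  [[0,0,0],0],
  [[0,0,0.008],0],
  [[0,0,0.005],0],
], claw=0.8)

```text
t: 23.4
eef_pos: [508.4, -370.7, 32.2]
tcp_rot: [3.142, -0.0, -3.035]
ft_force: [0.8, -0.2, 0.0]
opening: 0.8
grip_force: 0.0
```

Emit:
arm_command([
  [[0,0,0],0],
  [[0,0,0],0],
  [[0,0,0],0],
  [[0,0,0],0],
  [[0,0,0],0],
], claw=0.0)

```text
t: 23.9
eef_pos: [508.4, -370.5, 32.5]
tcp_rot: [3.141, -0.0, -3.035]
ft_force: [0.8, 1.4, 0.6]
opening: 0.637
grip_force: 30.0
```

Emit:
arm_command([
  [[0,0,0],0],
  [[0,0,0],0],
  [[0,0,0],0],
  [[0,0,0],0],
  [[0,0,0],0],
])

```text
t: 24.4
eef_pos: [508.5, -370.6, 32.5]
tcp_rot: [3.142, -0.0, -3.035]
ft_force: [-0.6, 1.8, -0.4]
opening: 0.634
grip_force: 30.0
```

The force is now about zero with the same width. I'll lift a little and look.

Emit:
arm_command([
  [[0,0,-0.02],0],
  [[0,0,-0.04],0],
  [[0,0,-0.06],0],
  [[0,0,-0.04],0],
  [[0,0,0],0],
])

```text
t: 24.9
eef_pos: [509.2, -371.3, 74.8]
tcp_rot: [-3.139, 0.002, -3.035]
ft_force: [0.4, -0.6, -3.5]
opening: 0.641
grip_force: 30.0
```

```bash
python3 - <<'E'
from h import *
s=state();print(s['t'],s['eef_pos'],s['ft_force'],s['moment'],s['opening'])
ims=[]
for c in ['scene','wrist']:
  P,X=cloud(c)
  print(c,'pot',[(np.round(r['position']).tolist(),round(r['confidence'],2)) for r in models.mark_of(c,'cream_pot')[:2]])
  ims.append(P[...,::-1])
a=cv2.resize(ims[0][60:200,150:340],(600,440)); b=cv2.resize(ims[1],(600,450))[150:310]
cv2.imwrite('pics/lift.png',np.vstack([a,b]))
E
```

```text
24.9 [ 509.18105896 -371.27605847   74.79380436] [ 0.43419291 -0.56512647 -3.48482764] [ 0.07335483 -0.10222838 -0.01243862] 0.640553106073627
scene pot [([507.0, -368.0, 42.0], 0.82)]
wrist pot [([510.0, -368.0, 44.0], 0.78)]
```

View pics/lift.png

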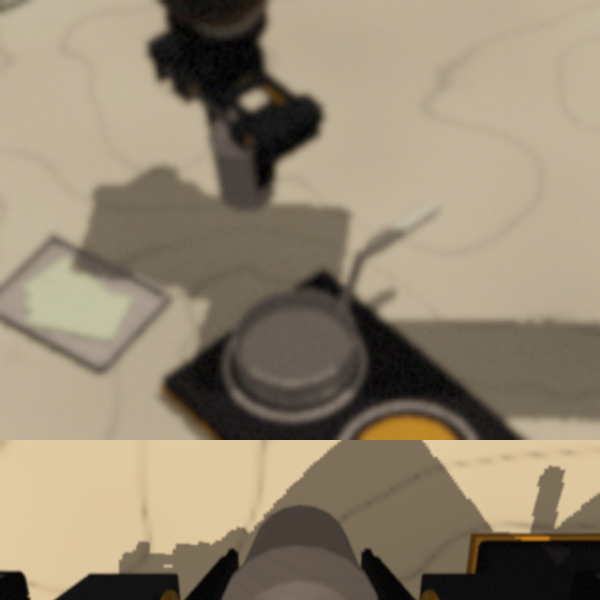

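The pot is lifted about 42 mm and upright in the grip (crop px 245,160). I'll raise it, carry it over the plate and lower it most of the way.

Emit:
arm_command([
  [[0,0,-0.06],0],
  [[0,0,-0.1],0],
  [[0,0,-0.12],0],
  [[0,0,-0.1],0],
  [[0,0,-0.04],0],
])

```text
t: 25.6
eef_pos: [509.0, -371.1, 180.6]
tcp_rot: [-3.139, 0.002, -3.035]
ft_force: [-0.1, 0.8, -3.5]
opening: 0.638
grip_force: 30.0
```

Emit:
arm_command([
  [[-0.013,0.046,0],0],
  [[-0.027,0.092,0],0],
  [[-0.027,0.092,0],0],
  [[-0.027,0.092,0],0],
  [[-0.027,0.092,0],0],
])

```text
t: 26.1
eef_pos: [527.1, -262.4, 175.9]
tcp_rot: [3.14, -0.002, -3.035]
ft_force: [-0.2, 0.7, -3.6]
opening: 0.636
grip_force: 30.0
```

Emit:
arm_command([
  [[-0.027,0.092,0],0],
  [[-0.027,0.092,0],0],
  [[-0.027,0.092,0],0],
  [[-0.027,0.092,0],0],
  [[-0.027,0.092,0],0],
])

```text
t: 26.6
eef_pos: [548.2, -144.6, 176.0]
tcp_rot: [3.14, -0.002, -3.035]
ft_force: [0.3, 0.2, -4.1]
opening: 0.635
grip_force: 30.0
```

Emit:
arm_command([
  [[-0.027,0.092,0],0],
  [[-0.027,0.092,0],0],
  [[-0.027,0.092,0],0],
  [[-0.027,0.092,0],0],
  [[-0.027,0.092,0],0],
])

```text
t: 27.1
eef_pos: [569.4, -26.8, 176.0]
tcp_rot: [3.141, -0.002, -3.035]
ft_force: [1.1, 0.1, -4.0]
opening: 0.638
grip_force: 30.0
```

Emit:
arm_command([
  [[-0.013,0.046,0],0],
  [[0,0,0.06],0],
  [[0,0,0.08],0],
  [[0,0,0.08],0],
  [[0,0,0.06],0],
])

```text
t: 27.6
eef_pos: [571.3, -16.7, 105.5]
tcp_rot: [3.141, -0.002, -3.035]
ft_force: [0.3, 0.1, -3.8]
opening: 0.638
grip_force: 30.0
```

```bash
python3 - <<'E'
from h import *
s=state();print(s['t'],s['eef_pos'],np.degrees(s['tcp_rot']),s['ft_force'],s['opening'])
for c in ['scene','wrist','top']:
  P,X=cloud(c)
  for l in ['cream_pot','jug_plate','saute_pan_tip','milk_pan_tip']: print(c,l,[(np.round(r['position']).tolist(),round(r['confidence'],2)) for r in models.mark_of(c,l)[:1]])
E
```

```text
27.6 [571.27778896 -16.65578975 105.54239559] [ 1.79976049e+02 -1.32999536e-01 -1.73906004e+02] [ 0.32890218  0.06669445 -3.80331445] 0.6381670711557917
scene cream_pot [([568.0, -15.0, 72.0], 0.81)]
scene jug_plate [([574.0, -10.0, 30.0], 0.66)]
scene saute_pan_tip []
scene milk_pan_tip [([380.0, 121.0, 118.0], 0.85)]
wrist cream_pot [([570.0, -19.0, 77.0], 0.93)]
wrist jug_plate []
wrist saute_pan_tip [([551.0, 135.0, 29.0], 0.16)]
wrist milk_pan_tip []
top cream_pot []
top jug_plate [([797.0, -81.0, -2.0], 0.24)]
top saute_pan_tip [([414.0, -189.0, 116.0], 0.73)]
top milk_pan_tip [([380.0, 121.0, 116.0], 0.9)]
```

Emit:
arm_command([
  [[-0.006,0,0.05],0],
  [[0,0,0.04],0],
  [[0,0,0.03],0],
  [[0,0,0.018],0],
  [[0,0,0],0],
])

```text
t: 28.85
eef_pos: [573.5, -16.7, 72.0]
tcp_rot: [3.141, -0.001, -3.035]
ft_force: [-0.5, -0.7, -2.9]
opening: 0.635
grip_force: 30.0
```

Emit:
arm_command([
  [[0,0,0.002],0],
  [[0,0,0.002],0],
  [[0,0,0.002],0],
  [[0,0,0],0],
  [[0,0,0],0],
])

```text
t: 29.35
eef_pos: [573.9, -16.7, 71.6]
tcp_rot: [-3.141, 0.0, -3.035]
ft_force: [-0.3, 0.4, -4.0]
opening: 0.634
grip_force: 30.0
```

Emit:
arm_command([
  [[0,0,0.002],0],
  [[0,0,0.002],0],
  [[0,0,0.002],0],
  [[0,0,0],0],
  [[0,0,0],0],
])

```text
t: 29.85
eef_pos: [573.8, -16.7, 70.0]
tcp_rot: [-3.142, -0.0, -3.035]
ft_force: [-0.1, 0.3, -4.8]
opening: 0.635
grip_force: 30.0
```

Emit:
arm_command([
  [[0,0,0.002],0],
  [[0,0,0.002],0],
  [[0,0,0],0],
  [[0,0,0],0],
  [[0,0,0],0],
])

```text
t: 30.35
eef_pos: [573.8, -16.7, 69.0]
tcp_rot: [-3.141, 0.0, -3.035]
ft_force: [0.1, -0.0, -3.0]
opening: 0.638
grip_force: 30.0
```

Emit:
arm_command([
  [[0,0,0.002],0],
  [[0,0,0],0],
  [[0,0,0.001],0],
  [[0,0,0],0],
  [[0,0,0],0],
])

```text
t: 30.85
eef_pos: [573.9, -16.7, 68.4]
tcp_rot: [-3.141, 0.0, -3.035]
ft_force: [-0.6, 1.7, -0.3]
opening: 0.638
grip_force: 30.0
```

The force has unloaded, so the pot is standing on the plate. I'll release and rise straight up.

Emit:
arm_command([
  [[0,0,0],0],
  [[0,0,0],0],
  [[0,0,0],0],
  [[0,0,0],0],
  [[0,0,0],0],
], claw=0.85)

```text
t: 31.35
eef_pos: [573.8, -16.7, 68.2]
tcp_rot: [-3.141, 0.0, -3.035]
ft_force: [0.9, -0.3, 0.7]
opening: 0.847
grip_force: 0.0
```

Emit:
arm_command([
  [[0,0,-0.03],0],
  [[0,0,-0.06],0],
  [[0,0,-0.1],0],
  [[0,0,-0.12],0],
  [[0,0,-0.12],0],
])

```text
t: 31.85
eef_pos: [573.6, -16.7, 177.3]
tcp_rot: [-3.142, -0.0, -3.035]
ft_force: [0.0, 0.7, 0.1]
opening: 0.85
grip_force: 0.0
```

Emit:
arm_command([
  [[0,0,-0.1],0],
  [[0.1,0,-0.1],0],
  [[0.15,0,0],0],
  [[0.15,0,0],0],
  [[0,0,0],0],
])

```text
t: 32.35
eef_pos: [470.7, -27.2, 226.6]
tcp_rot: [-3.142, -0.001, -3.036]
ft_force: [-0.4, 0.5, -1.0]
opening: 0.852
grip_force: 0.0
```

```bash
python3 - <<'E'
from h import *
s=state();print(s['t'],s['eef_pos'],s['ft_force'],s['opening'])
ims=[]
for c in ['scene','top']:
  P,X=cloud(c); ims.append(P[...,::-1])
  for l in ['cream_pot','jug_plate','saute_pan_tip','saute_pan','milk_pan_tip','milk_pan','ashtray','card_tray','pencil_box']: print(c,l,[(np.round(r['position']).tolist(),round(r['confidence'],2)) for r in models.mark_of(c,l)[:1]])
cv2.imwrite('pics/fin.png',np.vstack([cv2.resize(ims[0][80:320,120:440],(400,300)),cv2.resize(ims[1][120:360,140:460],(400,300))]))
E
```

```text
32.35 [470.73937973 -27.19428856 226.63406036] [-0.35526217  0.50290266 -1.02037223] 0.8519476753985071
scene cream_pot [([574.0, -14.0, 32.0], 0.87)]
scene jug_plate [([572.0, -12.0, 28.0], 0.92)]
scene saute_pan_tip [([416.0, -186.0, 112.0], 0.57)]
scene saute_pan [([586.0, -173.0, 29.0], 0.55)]
scene milk_pan_tip [([379.0, 122.0, 118.0], 0.95)]
scene milk_pan [([552.0, 131.0, 28.0], 0.79)]
scene ashtray [([800.0, -80.0, 3.0], 0.58)]
scene card_tray [([707.0, -377.0, -1.0], 0.79)]
scene pencil_box [([628.0, 444.0, 1.0], 0.95)]
top cream_pot [([576.0, -21.0, 35.0], 0.9)]
top jug_plate [([573.0, -12.0, 27.0], 0.69)]
top saute_pan_tip [([411.0, -191.0, 118.0], 0.67)]
top saute_pan [([589.0, -176.0, 31.0], 0.66)]
top milk_pan_tip [([378.0, 119.0, 120.0], 0.93)]
top milk_pan [([549.0, 134.0, 29.0], 0.83)]
top ashtray [([799.0, -80.0, 1.0], 0.65)]
top card_tray []
top pencil_box [([622.0, 447.0, 1.0], 0.89)]
```

View pics/fin.png

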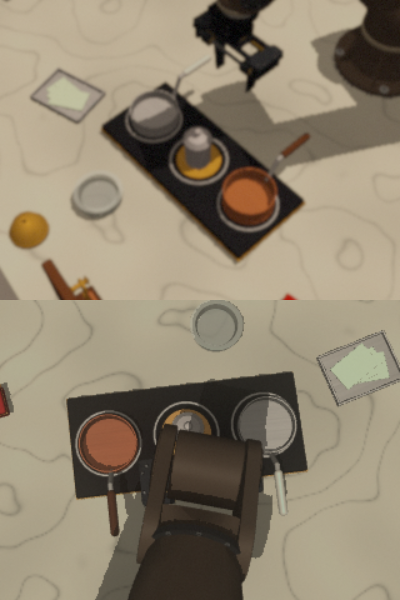

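The pot stands upright on the plate (px 197,150), both handles point square over the staff side, and the other items haven't moved.

```bash
python3 -c "
from cell import env
print(env.job_done())"
```

```text
the job is handed in; nothing more can be done
None
```

I swung both pan handles round to within about 1° of straight towards the staff side, set the cream pot upright on the brass plate and let go, left the other items alone, and handed the job in at about 32 s.

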